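Load the clamshell reader from the sample carousel

ROBOT

A 6-joint arm with a two-finger parallel gripper is mounted at the origin on the work surface. World frame = base frame: x ahead of the robot, y to its left, z up, the work surface at z = 0. Lengths are in mm, angles in rad, forces in N, time in s.
With the tool pointing down it reaches from about 250 to 725 mm from the base axis. Payload 4 kg.
Tool frame: the origin (TCP) lies midway between the tips of the shut fingers; the grasp point (between the pads) lies 19 mm behind it; z points along the fingers, y is the line along which they close (so a half turn about z gives the same grasp; the last joint's range is limited). The gripper opens to 85 mm and grips with 20 to 120 N. Pads are 22 mm wide; open, the fingers measure 114 mm over their backs; the gripper's body (76 mm by 85 mm) begins 54 mm behind the grasp point. The pads swing forward as they close: fully open they stand 13 mm farther back than shut.
Start: joints at [1.113, 0.241, 0.005, 1.335, 0, 1.571], TCP at [220.986, 448.514, 231.306] pointing down, gripper open.
Joint ranges: [-2.72, 2.72], [-1.05, 1.87], [-1.09, 1.28], [-1.99, 2.15], [-1.42, 1.44], [-3.14, 3.14]. Speed limits (rad/s): [2.79, 2.79, 3.14, 3.14, 3.14, 3.14].

INTERFACE

Orientations are given as a unit quaternion [x, y, z, w].
In Python, from rig import manip, cams, finder gives the robot as it stands.
- The arm moves only by the tool jog_arm, never from a script. Its argument "increments" is a list of rows, each a list of 6 numbers: the shift along the tool's x, y, z in m, then the turn, a rotation vector about the tool's x, y, z in degrees. In form: [[dx, dy, dz, rx, ry, rz], ...]. A call has 1 to 20 rows; each row is the pose to reach, as a shift and turn from the pose commanded when the call began, along the tool's axes at that moment; what a row does not reach only later rows make up. A row lasts 1/10 s, in which the tool goes at most 50 mm and 8.59 degrees, less where a joint would pass 70% of its speed; a pose out of reach is approached as far as the arm can. A call with a gripper value outside its range is refused whole. "fingers" is the closure, from 0 (fully open) to 1 (shut), set as the call begins (left out, the last holds). The fingers move at their own pace and stop on an object; "force" is the grip in N (left out, the last holds). Time passes only in rows, so rows that repeat a pose let the fingers close. It gives the time, the measured TCP pose, the force, the opening and the grip force at its end, in the units of the state.
- manip.read_state(): the state, without advancing time (a new reading comes with each control period).
- cams.capture(name): name is "scene" or "top" or "wrist"; returns the picture (384x512x3 uint8, red, green, blue); there is no depth.
- cams.calibration(name): a dict with "fx", "fy", "cx", "cy" (pixels), "dist_coeffs" ([k1, k2, p1, p2, k3] as OpenCV has them; the pictures are not rectified), "extrinsics" (4x4, takes a point from world to camera coordinates). Camera axes: x right, y down, z forward; pixel columns grow to the right and rows downward; lengths in mm; the calibration is good to about 2 mm. A picture is of the moment at which its call begins: read the wrist's pose just before it. calibration takes no time and is no camera call; for the wrist camera it gives the pose at the moment of the call.
- manip.close_job(): hands the job in; it is judged then, once.
Trained networks look in the newest picture that a camera, given by its name, has taken for a name from the list of things; names that differ only in an ending like _2 or _b are one class to them, and where a whole thing is asked for, a point or a joint stands for the part that bears it (a point fixed in the world has none). Each returns a list of dicts, best first, with "score" (0 to 1); they miss things now and then, are a little off and sometimes report something else, mostly with a low value. They report only what shows in the picture. A call takes as long as a camera call. They do not tell look-alikes from the thing itself.
- finder.silhouettes(query, camera): "pixels" (384x512 bool, what is visible of it) and "pixel" ([row, column] in pixels, amid what is visible of it).
The state is a dict: "clock": time; "joint_pos": joint angles; "joint_velocities": joint speeds; "tau": joint torques, N m; "ee_pos": TCP position; "ee_rot": TCP orientation; "contact_force": force on the tool from outside, world axes, zero at the start; "moment": the same for the moment, N m; "width": opening from 0.0 (shut) to 1.0 (fully open); "finger_force": force on a finger pad.
Only numpy, scipy, OpenCV 4.12 (cv2) and the standard library are available. Lean on these libraries where they do the work, as an engineer would, in place of code of your own. Each camera call takes 0.05 s, during which the arm holds its last target. There are 200 camera calls.

TASK

Press the red release button so that the white reader's lid springs fully open, then load every blue sample cartridge from the carousel into the reader, each lying flat and centred on a black pad of its own with its length along the pad. Only the compartment at the cover's open window can be picked from, so turn the carousel by its black knob to bring each one there. Leave the orange calibration cartridge on the carousel, then push the lid down until it latches shut, without disturbing the amber jar or the steel cup.

Things in the scene. Friction and masses are not known exactly. Their poses are not given: they have to be found in the camera images.
- reader: white clamshell reader, fixed; origin at its underside. In its frame it spans x -105 to 105, y -145 to 125 mm, floor 50 mm high. Sample tray: x -91 to 91, y -125 to 35 mm, inside a lip 10 mm high. Lid hinged along x at the -y side (away from the carousel); latch and red release button at the +y side
- pad0 (a point): centre of a black pad (76 mm along the reader's x, 42 mm along y, flush with the tray floor, 50 mm above the bench); its x axis is the reader's x axis
- pad1 (a point): as pad0, another pad
- pad2 (a point): as pad0, another pad
- pad3 (a point): as pad0, another pad
- lid (a joint): hinge of the reader's lid, rad: 0 shut (under 0.03 when latched), 1.75 fully open at its stop, leaning just past upright. A spring always drives it open (about 2 N at the free edge); to shut it push its outer face round about the hinge, then press down on top near the free edge, 7 to 15 N, until the latch snaps over its tongue
- hinge (a point): middle of the lid's hinge line, 62 mm above the bench; the line runs along the reader's x axis
- lid_edge (a point): middle of the lid's free edge, on its outer face. The lid is a hollow shell, 200 mm along the hinge, 190 mm from hinge to free edge; its outer face lies 40 mm from the hinge line's plane: shut, it is the top, 102 mm above the bench; open, it looks away from the carousel
- release (a joint): red push button on the reader, pressed downward, m: 0 up, 0.008 fully down; fully down takes about 5 N, the latch lets go at about 0.005. It springs back
- release_top (a point): centre of the top face of the release button (32 mm across). It stands about 45 mm from the shut lid's free edge
- dock: square grey carousel stand 330 x 330 mm, fixed; origin at its underside on the carousel's axis. A clear cover plate, 75 to 79 mm above the bench, lies over it except for a window: within 70 mm either side of the stand's x axis, from x = +28 mm to its -x edge, which faces roughly to the robot. Only the compartment lying in the stand's -x direction from the hub is free
- turntable: white carousel disc, radius 150 mm; turns without stops about its axis, slight friction, stays where left. Origin on the axis, 20 mm above the bench; floor 8 mm higher; rim, hub (radius 55 mm) and four dividers 10 mm above the floor. Compartments' middles lie along its +x, +y, -x, -y axes, about 99 mm out. Square black knob 36 x 36 mm, faces along its x and y axes, 80 to 110 mm above the origin, turns it
- sample1: blue sample cartridge, a 64 x 30 x 30 mm block with two white bands and a round window, 60 g; origin at its centre, x along its length. Starts in a compartment of the carousel. Some may be absent
- sample2: as sample1
- sample3: as sample1
- calibration: orange calibration cartridge, same shape as the samples; stays on the carousel
- vialbottle: amber jar 52 mm across, 90 mm high, bystander, origin at its underside
- cup: steel cup 70 mm across, 80 mm high, bystander, origin at its underside
There are look-alikes about, which are no part of the job. Leave any green or purple look-alike of the sample1 alone.

How it is judged (in metres and radians):
On the way, in this order (a step that is already met when the one before it is completed fails the run):
1. the release button is pressed (value of joint release above 0.004 m).
2. the lid has sprung open to its stop (value of joint lid above 1.65 rad), for 0.2 s.
3. every blue cartridge lies released on a pad of its own, lid still open ((horizontal distance between sample1 and pad0 below 0.018 m or horizontal distance between sample1 and pad1 below 0.018 m or horizontal distance between sample1 and pad2 below 0.018 m or horizontal distance between sample1 and pad3 below 0.018 m) and angle between the x axis of each of sample1, sample2, sample3 and the x axis of reader, either way round below 0.3 rad and z of sample1 in the frame of reader between 0.058 and 0.072 m and (horizontal distance between sample2 and pad0 below 0.018 m or horizontal distance between sample2 and pad1 below 0.018 m or horizontal distance between sample2 and pad2 below 0.018 m or horizontal distance between sample2 and pad3 below 0.018 m) and z of sample2 in the frame of reader between 0.058 and 0.072 m and (horizontal distance between sample3 and pad0 below 0.018 m or horizontal distance between sample3 and pad1 below 0.018 m or horizontal distance between sample3 and pad2 below 0.018 m or horizontal distance between sample3 and pad3 below 0.018 m) and z of sample3 in the frame of reader between 0.058 and 0.072 m and value of joint lid above 1.4 rad and contact force between the fingers and sample1 below 0.1 N and contact force between the fingers and sample2 below 0.1 N and contact force between the fingers and sample3 below 0.1 N), for 0.2 s.
4. the lid is shut (value of joint lid below 0.04 rad), for 0.2 s.
At the end, for the whole second after the job is handed in: every blue cartridge present lies flat on a pad of its own, its centre within 18 mm of the pad's and its length within 0.3 rad of the reader's x axis; the lid is latched (joint below 0.04 rad) with the button back up; the orange cartridge lies on the carousel; all at rest ((horizontal distance between sample1 and pad0 below 0.018 m or horizontal distance between sample1 and pad1 below 0.018 m or horizontal distance between sample1 and pad2 below 0.018 m or horizontal distance between sample1 and pad3 below 0.018 m) and angle between the x axis of each of sample1, sample2, sample3 and the x axis of reader, either way round below 0.3 rad and z of sample1 in the frame of reader between 0.058 and 0.072 m and (horizontal distance between sample2 and pad0 below 0.018 m or horizontal distance between sample2 and pad1 below 0.018 m or horizontal distance between sample2 and pad2 below 0.018 m or horizontal distance between sample2 and pad3 below 0.018 m) and z of sample2 in the frame of reader between 0.058 and 0.072 m and (horizontal distance between sample3 and pad0 below 0.018 m or horizontal distance between sample3 and pad1 below 0.018 m or horizontal distance between sample3 and pad2 below 0.018 m or horizontal distance between sample3 and pad3 below 0.018 m) and z of sample3 in the frame of reader between 0.058 and 0.072 m and value of joint lid below 0.04 rad and value of joint release below 0.003 m and horizontal distance between calibration and turntable below 0.15 m and z of calibration in the frame of turntable between 0.015 and 0.045 m and linear speed of each of sample1, sample2, sample3, calibration below 0.02 m/s); the robot touches nothing.
It fails at once if the vialbottle is pushed more than 40 mm or knocked over (distance of vialbottle from where it was at the start of the episode above 0.04 m or angle between vialbottle's own z axis and vertical above 0.6 rad).
It fails at once if the cup is pushed more than 40 mm or knocked over (distance of cup from where it was at the start of the episode above 0.04 m or angle between cup's own z axis and vertical above 0.6 rad).
Of sample1, sample2, sample3 only 2 to 3 are there at a start; the rules pass over those that are not, and their reading is None.
At some moment in a run one of sample1, sample2, sample3 may be knocked a few centimetres aside while the robot is not near it.
Once in a run the grip may slacken for a moment while it holds something.
It also fails if it takes over 210 s, if anything falls off the work surface, if the arm or the gripper's body presses on something with over 40 N, if the wrist force passes 120 N, or if a joint passes its speed limit or range.

## Working session

There is one attempt and no reset: what is moved stays moved. The work goes in short steps, Python scripts to look and compute and a tool call to move; the robot and the scene stay as the last step left them, time stands still between calls to the robot, and variables do not carry over. Pictures are saved under pics/ and viewed, at most 14 in all, crops included, and the job is handed in when it is done.

Besides the shell and the picture viewer there is one more tool, called after ">>>" as name([rows], argument=value, ...), one row to a line, values as JSON. jog_arm: Moves the arm, as the interface text tells. Its arguments: {"type":"object","properties":{"increments":{"type":"array","items":{"type":"array","items":{"type":"number"}}},"fingers":{"type":"number"},"force":{"type":"number"}},"required":["increments"]}

```bash
mkdir -p pics; ls; python3 - <<'E'
from rig import manip,cams,finder
import cv2,numpy as np
s=manip.read_state();print({k:np.round(v,3).tolist() for k,v in s.items()})
for n in("scene","top"):
    im=cams.capture(n);cv2.imwrite(f"pics/{n}0.png",im[:,:,::-1])
    c=cams.calibration(n);print(n,c["fx"],c["fy"],c["cx"],c["cy"],c["dist_coeffs"],np.round(c["extrinsics"],3).tolist())
    for q in("sample1","calibration","release_top","reader","turntable","vialbottle","cup"):
        try:
            for r in finder.silhouettes(q,n)[:5]:print(q,round(r["score"],2),r["pixel"],r["pixels"].sum())
        except Exception as e:print(q,e)
E
```

```text
pics
{'clock': 0.0, 'joint_pos': [1.113, 0.241, 0.004, 1.335, -0.0, 1.571], 'joint_velocities': [-0.001, -0.002, 0.0, 0.001, 0.001, 0.001], 'tau': [0.001, -37.231, 25.241, 0.017, 0.0, 0.0], 'ee_pos': [220.704, 447.961, 230.422], 'ee_rot': [0.227, 0.974, -0.001, -0.0], 'contact_force': [-0.526, -0.295, 0.357], 'moment': [-0.052, -0.017, -0.028], 'finger_force': 0.0, 'width': 1.002}
scene 465.16366007817965 465.16366007817965 263.3932273266107 193.50962179756684 [-0.06293083  0.          0.          0.          0.        ] [[-0.855, 0.518, 0.018, 361.525], [0.388, 0.661, -0.642, -165.809], [-0.345, -0.542, -0.766, 1510.378], [0.0, 0.0, 0.0, 1.0]]
sample1 0.84 [251.2, 404.8] 392
sample1 0.83 [224.1, 362.9] 316
sample1 0.5 [239.4, 284.5] 298
release_top 0.43 [174.3, 233.6] 76
release_top 0.38 [234.8, 167.4] 594
reader 0.73 [158.1, 213.6] 6632
reader 0.65 [144.8, 203.8] 3705
turntable 0.73 [259.0, 291.6] 2492
vialbottle 0.64 [234.2, 167.7] 583
cup 0.91 [290.4, 402.3] 888
cup 0.19 [157.4, 210.8] 6684
top 401.60563048687885 401.60563048687885 258.97440893343105 191.76891984560876 [-0.09713054  0.          0.          0.          0.        ] [[-0.006, -1.0, 0.001, 77.356], [-0.986, 0.006, -0.167, 506.543], [0.167, -0.002, -0.986, 1061.593], [0.0, 0.0, 0.0, 1.0]]
sample1 0.71 [284.4, 195.1] 290
sample1 0.59 [194.9, 169.0] 79
sample1 0.51 [198.7, 211.3] 238
calibration 0.45 [196.3, 347.5] 8322
release_top 0.49 [193.3, 304.2] 130
reader 0.58 [194.2, 344.4] 8210
turntable 0.76 [195.3, 193.0] 3143
vialbottle 0.8 [109.8, 275.2] 351
cup 0.75 [261.7, 111.6] 701
```

```bash
python3 -c "
import cv2
for n in('scene','top'):
    a=cv2.imread(f'pics/{n}0.png');cv2.imwrite(f'pics/{n}0b.png',cv2.resize(a,(800,600),interpolation=cv2.INTER_CUBIC))"
```

```text
(no output)
```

View pics/top0b.png

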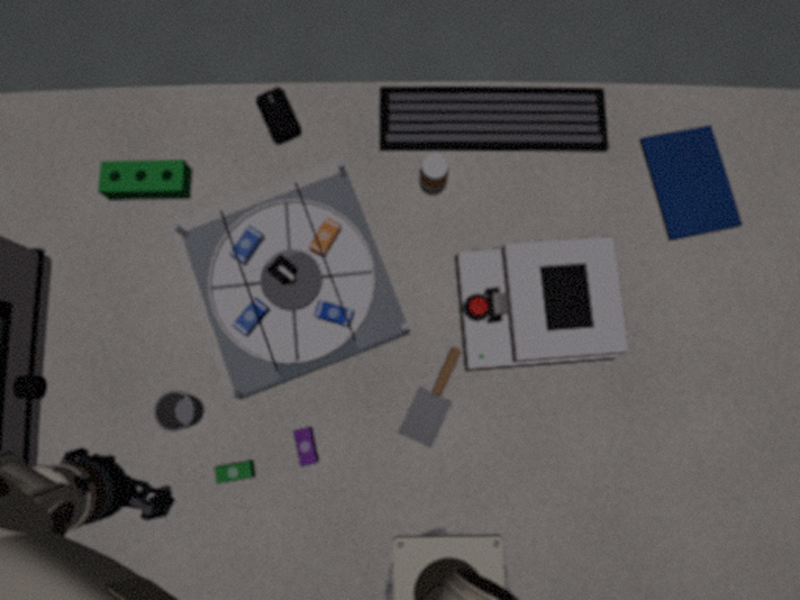

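View pics/scene0b.png

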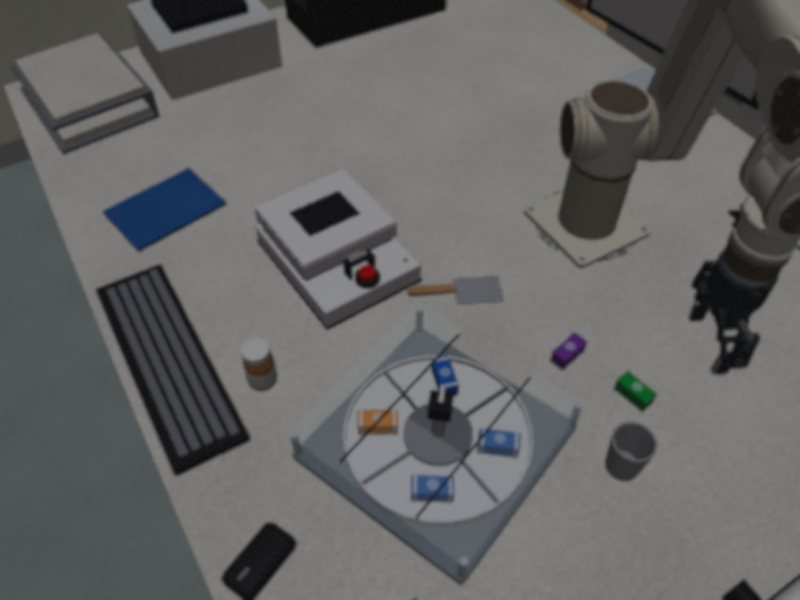

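The top view shows three blue cartridges at (335,313), (250,317) and (247,243) and the orange one at (325,237). The button is at (478,306), the knob at (283,268), the jar at (433,172) and the cup at (180,410). Next I compute positions from these.

```bash
cat > h.py <<'E'
from rig import manip,cams,finder
import cv2,numpy as np
from scipy.spatial.transform import Rotation as R
def ray(n,p,z,cal=None):
    """pixels (N,2) [col,row] -> world points on plane z (mm)"""
    c=cal or cams.calibration(n);K=np.array([[c["fx"],0,c["cx"]],[0,c["fy"],c["cy"]],[0,0,1]])
    q=cv2.undistortPoints(np.array(p,float).reshape(-1,1,2),K,np.array(c["dist_coeffs"])).reshape(-1,2)
    E=np.array(c["extrinsics"]);o=-E[:3,:3].T@E[:3,3]
    d=np.c_[q,np.ones(len(q))]@E[:3,:3]
    return o+d*((z-o[2])/d[:,2])[:,None]
def proj(n,P,cal=None):
    c=cal or cams.calibration(n);K=np.array([[c["fx"],0,c["cx"]],[0,c["fy"],c["cy"]],[0,0,1]])
    E=np.array(c["extrinsics"])
    return cv2.projectPoints(np.array(P,float).reshape(-1,1,3),cv2.Rodrigues(E[:3,:3])[0],E[:3,3],K,np.array(c["dist_coeffs"]))[0].reshape(-1,2)
def to_tool(target,quat=None):
    """shift in tool axes (m) from the current pose to a world target (mm); turn to reach tool-y yaw handled apart"""
    s=manip.read_state();Rm=R.from_quat(s["ee_rot"])
    return np.round(Rm.inv().apply(np.array(target)-s["ee_pos"])/1000,4)
E
python3 - <<'E'
from h import *
f=lambda p,z:print(z,np.round(ray("top",np.array(p)/1.5625,z)[:,:2]).tolist())
f([(506,243),(612,237),(627,352),(514,360)],102)
f([(458,252),(468,369)],50)
f([(183,230),(343,170),(406,332),(240,395)],79)
f([(478,306)],65)
f([(335,313),(250,317),(247,243),(325,237)],58)
f([(291,280)],38)
f([(283,268)],130)
f([(433,158)],90);f([(180,400)],80)
E
```

```text
102 [[593.0, -98.0], [604.0, -282.0], [406.0, -295.0], [395.0, -105.0]]
50 [[591.0, -21.0], [384.0, -34.0]]
79 [[627.0, 463.0], [734.0, 182.0], [445.0, 72.0], [341.0, 351.0]]
65 [[491.0, -52.0]]
58 [[482.0, 195.0], [475.0, 343.0], [608.0, 353.0], [618.0, 214.0]]
38 [[545.0, 277.0]]
130 [[546.0, 273.0]]
90 [[751.0, 23.0]]
80 [[332.0, 453.0]]
```

>>> jog_arm([
  [-0.461, -0.326, 0.04, 0, 0, 0],
  [-0.461, -0.326, 0.04, 0, 0, 0],
  [-0.461, -0.326, 0.04, 0, 0, 0],
  [-0.461, -0.326, 0.04, 0, 0, 0],
  [-0.461, -0.326, 0.04, 0, 0, 0],
  [-0.461, -0.326, 0.04, 0, 0, 0],
  [-0.461, -0.326, 0.04, 0, 0, 0],
  [-0.461, -0.326, 0.04, 0, 0, 0],
  [-0.461, -0.326, 0.04, 0, 0, 0],
  [-0.461, -0.326, 0.04, 0, 0, 0],
  [-0.461, -0.326, 0.04, 0, 0, 0],
  [-0.461, -0.326, 0.04, 0, 0, 0],
  [-0.461, -0.326, 0.04, 0, 0, 0],
  [-0.461, -0.326, 0.04, 0, 0, 0],
  [-0.461, -0.326, 0.04, 0, 0, 0],
  [-0.461, -0.326, 0.04, 0, 0, 0],
  [-0.461, -0.326, 0.04, 0, 0, 0],
], fingers=1)

```text
clock: 2.5
ee_pos: [490.2, -46.5, 191.6]
ee_rot: [0.226, 0.974, 0.0, 0.0]
contact_force: [0.4, -0.5, -0.6]
width: -0.001
finger_force: 0.0
```

```bash
python3 - <<'E'
from h import *
s=manip.read_state();print(s["joint_pos"])
c=cams.calibration("wrist");E=np.array(c["extrinsics"]);print(c["fx"],np.round(-E[:3,:3].T@E[:3,3]),np.round(E[:3,:3],2).tolist())
im=cams.capture("wrist");cv2.imwrite("pics/w1.png",im[:,:,::-1])
for r in finder.silhouettes("release_top","wrist")[:3]:print(r["score"],r["pixel"],r["pixels"].sum(),np.round(ray("wrist",[r["pixel"][::-1]],65,c)))
E
```

```text
[-9.46797197e-02  2.46576482e-01 -9.22080245e-02  1.23161505e+00
  7.54269370e-05  3.61045534e-01]
300.442866533513 [418. -11. 335.] [[0.44, 0.9, 0.0], [0.85, -0.42, 0.31], [0.28, -0.14, -0.95]]
0.83 [187.9, 249.9] 899 [[488. -53.  65.]]
```

View pics/w1.png

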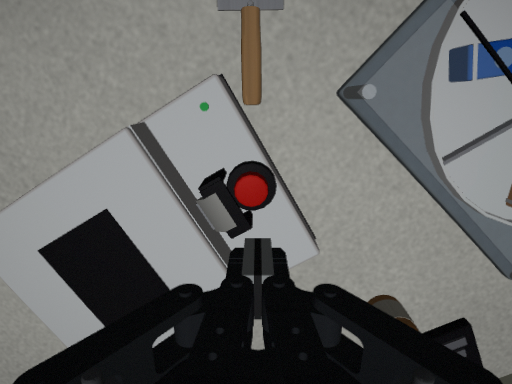

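The wrist view confirms the red button at pixel (250,188), which is about (488,-53) mm. I'm going down on it now.

>>> jog_arm([
  [0, -0.004, 0.04, 0, 0, 0],
  [0, -0.004, 0.08, 0, 0, 0],
  [0, -0.004, 0.11, 0, 0, 0],
  [0, -0.004, 0.118, 0, 0, 0],
  [0, -0.004, 0.12, 0, 0, 0],
  [0, -0.004, 0.122, 0, 0, 0],
  [0, -0.004, 0.124, 0, 0, 0],
  [0, -0.004, 0.124, 0, 0, 0],
])

```text
clock: 3.4
ee_pos: [489.7, -51.3, 68.6]
ee_rot: [0.227, 0.974, 0.0, 0.001]
contact_force: [-1.8, 0.7, 3.6]
width: -0.002
finger_force: 1.8
```

>>> jog_arm([
  [0, 0, 0.002, 0, 0, 0],
  [0, 0, 0.004, 0, 0, 0],
  [0, 0, 0.005, 0, 0, 0],
  [0, 0, 0.005, 0, 0, 0],
])

```text
clock: 3.8
ee_pos: [489.8, -51.2, 65.7]
ee_rot: [0.227, 0.974, 0.0, 0.002]
contact_force: [-7.8, 2.3, 23.9]
width: 0.001
finger_force: 11.9
```

>>> jog_arm([
  [0, 0, -0.05, 0, 0, 0],
  [0, 0, -0.1, 0, 0, 0],
  [0, 0, -0.15, 0, 0, 0],
  [0, 0, -0.18, 0, 0, -8],
  [0, 0, -0.18, 0, 0, -16],
  [0, 0, -0.18, 0, 0, -24],
  [0, 0, -0.18, 0, 0, -29.8],
  [0, 0, -0.18, 0, 0, -29.8],
  [0, 0, -0.18, 0, 0, -29.8],
], fingers=0)

```text
clock: 4.7
ee_pos: [488.9, -51.4, 242.2]
ee_rot: [-0.03, 1.0, -0.0, 0.0]
contact_force: [0.2, -0.0, 0.0]
width: 1.0
finger_force: 0.0
```

```bash
python3 - <<'E'
from h import *
a=cams.capture("wrist");b=cams.capture("top")
cv2.imwrite("pics/w2.png",np.hstack([a,b])[:,:,::-1][::1])
cv2.imwrite("pics/w2s.png",cv2.resize(np.vstack([a,b])[:,:,::-1],(400,600)))
E
```

```text
(no output)
```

View pics/w2s.png

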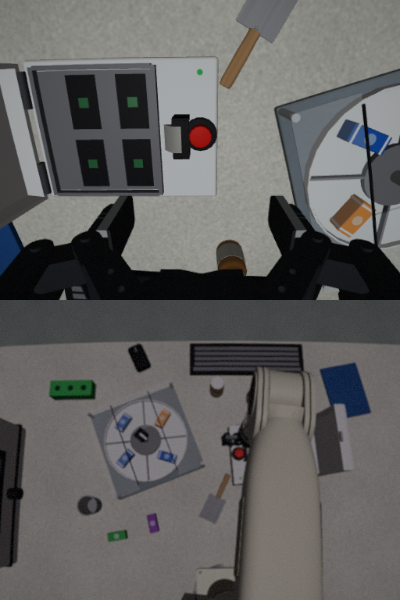

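The lid is open and four pads with green centre marks show at roughly (84,103), (132,102), (93,163) and (138,162) in this view. I'll measure the pads, then get a knob estimate from the scene and top views.

```bash
python3 - <<'E'
from h import *
im=cv2.imread("pics/w2.png")[:,:512];hsv=cv2.cvtColor(im,cv2.COLOR_BGR2HSV)
m=cv2.inRange(hsv,(50,90,60),(90,255,255))
n,l,st,ce=cv2.connectedComponentsWithStats(m)
for i in range(1,n):
    if st[i,4]>30: print(st[i,4],ce[i].round(1),ray("wrist",[ce[i]],50).round(1))
r=cv2.inRange(hsv,(0,150,90),(8,255,255));c=cv2.moments(r,True);p=[c['m10']/c['m00'],c['m01']/c['m00']];print("red",p,ray("wrist",[p],73).round())
print("reader front edge",ray("wrist",np.array([(217,58),(217,194)])/.78125,50).round())
# hub, knob triangulation from top+scene views
for q,n,p in (("knobtop","top",np.array([[283,268]])/1.5625),("knobtop","scene",np.array([[440,398]])/1.5625)):
    print(q,n,ray(n,p,130).round())
E
```

```text
43 [255.3  91.9] [[403.8 -58.   50. ]]
148 [106.5 131.2] [[ 454.3 -220.7   50. ]]
166 [169. 130.] [[ 449.2 -150.7   50. ]]
117 [118.6 209.2] [[ 546.7 -214.4   50. ]]
124 [176.7 208.9] [[ 542.  -144.1   50. ]]
red [256.0617886178862, 174.7349593495935] [[488. -52.  73.]]
reader front edge [[385. -36.  50.]
 [587. -19.  50.]]
knobtop top [[546. 273. 130.]]
knobtop scene [[542. 273. 130.]]
```

>>> jog_arm([
  [-0.01, 0.04, 0.0, 0, 0, 5],
  [-0.02, 0.09, 0.0, 0, 0, 12],
  [-0.03, 0.14, 0.0, 0, 0, 19],
  [-0.045, 0.19, 0.0, 0, 0, 26],
  [-0.055, 0.24, 0.01, 0, 0, 33],
  [-0.065, 0.29, 0.012, 0, 0, 39],
  [-0.075, 0.321, 0.012, 0, 0, 43],
  [-0.075, 0.321, 0.012, 0, 0, 43],
  [-0.075, 0.321, 0.012, 0, 0, 43],
  [-0.075, 0.321, 0.012, 0, 0, 43],
])

```text
clock: 5.8
ee_pos: [543.4, 272.9, 230.2]
ee_rot: [0.338, 0.941, -0.0, -0.0]
contact_force: [0.1, -0.2, 0.1]
width: 1.004
finger_force: 0.0
```

```bash
python3 - <<'E'
from h import *
a=cams.capture("wrist");cv2.imwrite("pics/w3.png",a[:,:,::-1])
s=manip.read_state();print(s["joint_pos"].round(2) if hasattr(s["joint_pos"],"round") else s["joint_pos"],s["ee_pos"])
print(proj("wrist",[(545,274,130),(545,274,100)]))
E
```

```text
[ 0.46  0.46  0.32  1.43 -0.    1.15] [543.51543078 272.54465097 230.47974989]
[[259.57929438 195.78134585]
 [259.36459332 185.87685594]]
```

View pics/w3.png

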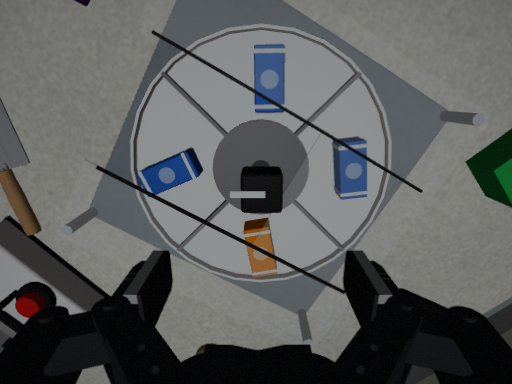

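The knob is at pixel (262,190), under the tool and aligned with it, so I descend, grip and turn by −29°.

>>> jog_arm([
  [0, 0.001, 0.05, 0, 0, 0],
  [0, 0.001, 0.1, 0, 0, 0],
  [0, 0.001, 0.132, 0, 0, 0],
  [0, 0.001, 0.133, 0, 0, 0],
  [0, 0.001, 0.133, 0, 0, 0],
])

```text
clock: 6.35
ee_pos: [544.4, 273.4, 98.0]
ee_rot: [0.338, 0.941, -0.0, -0.0]
contact_force: [0.7, -0.1, 0.1]
width: 1.0
finger_force: 0.0
```

>>> jog_arm([
  [0, 0, 0, 0, 0, 0],
  [0, 0, 0, 0, 0, 0],
  [0, 0, 0, 0, 0, 0],
  [0, 0, 0, 0, 0, 0],
  [0, 0, 0, 0, 0, 0],
  [0, 0, 0, 0, 0, 0],
], fingers=1, force=40)

```text
clock: 6.95
ee_pos: [545.5, 275.5, 99.3]
ee_rot: [0.337, 0.941, 0.002, 0.001]
contact_force: [0.2, 0.5, 5.9]
width: 0.413
finger_force: 44.5
```

>>> jog_arm([
  [0, 0, 0, 0, 0, 5],
  [0, 0, 0, 0, 0, 10],
  [0, 0, 0, 0, 0, 15],
  [0, 0, 0, 0, 0, 20],
  [0, 0, 0, 0, 0, 25],
  [0, 0, 0, 0, 0, 29.3],
  [0, 0, 0, 0, 0, 29.3],
  [0, 0, 0, 0, 0, 29.3],
])

```text
clock: 7.75
ee_pos: [545.1, 275.2, 99.2]
ee_rot: [0.564, 0.826, 0.001, 0.001]
contact_force: [-0.5, -0.0, 6.9]
width: 0.417
finger_force: 44.5
```

>>> jog_arm([
  [0, 0, 0, 0, 0, 0],
  [0, 0, 0, 0, 0, 0],
  [0, 0, 0, 0, 0, 0],
  [0, 0, 0, 0, 0, 0],
  [0, 0, -0.05, 0, 0, 0],
  [0, 0, -0.1, 0, 0, 0],
  [0, 0, -0.12, 0, 0, 0],
  [0, 0, -0.12, 0, 0, 0],
], fingers=0)

```text
clock: 8.55
ee_pos: [546.4, 275.6, 222.1]
ee_rot: [0.564, 0.825, 0.004, 0.002]
contact_force: [0.3, 0.1, -0.3]
width: 1.001
finger_force: 0.0
```

```bash
cat > blob.py <<'E'
from h import *
def blobs(n,lo=(100,120,50),hi=(125,255,255),z=58,view=None,mina=60):
    c=cams.calibration(n);im=cams.capture(n)
    if view:cv2.imwrite(view,im[:,:,::-1])
    m=cv2.inRange(cv2.cvtColor(im,cv2.COLOR_RGB2HSV),lo,hi)
    m=cv2.morphologyEx(m,cv2.MORPH_CLOSE,np.ones((7,7)))
    for k in cv2.findContours(m,cv2.RETR_EXTERNAL,cv2.CHAIN_APPROX_NONE)[0]:
        if cv2.contourArea(k)<mina:continue
        W=ray(n,k.reshape(-1,2),z,c)[:,:2]
        r=cv2.minAreaRect(W.astype(np.float32));b=cv2.boxPoints(r)
        e=max((b[1]-b[0],b[2]-b[1]),key=np.linalg.norm)
        print(n,"ctr",np.round(r[0],1),"size",np.round(r[1],1),"yaw",round(np.degrees(np.arctan2(e[1],e[0]))%180,1),"px",k.reshape(-1,2).mean(0).round())
E
python3 - <<'E'
from blob import *
print(manip.read_state()["ee_pos"])
blobs("wrist",view="pics/w4.png");blobs("top")
E
```

```text
[546.35391607 275.6465213  222.08421732]
wrist ctr [452.4 241. ] size [70.5 29.6] yaw 43.9 px [161. 174.]
wrist ctr [634.6 317.3] size [30.4 66. ] yaw 119.5 px [348. 169.]
wrist ctr [516.7 368.4] size [28.3 62.3] yaw 112.3 px [263.  78.]
top ctr [ 723.2 -452.6] size [196.  140.5] yaw 11.5 px [443. 115.]
```

View pics/w4.png

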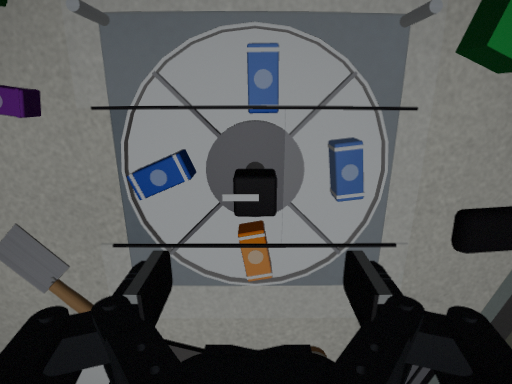

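Blue1 is in the window at px (158,177). I'm moving above it with the fingers turned across its length, then measuring once more.

>>> jog_arm([
  [0, -0.02, 0, 0, 0, -8],
  [0, -0.04, 0, 0, 0, -16],
  [0, -0.06, 0, 0, 0, -24],
  [0, -0.08, 0, 0, 0, -32],
  [0.001, -0.103, 0, 0, 0, -40],
  [0.001, -0.103, 0, 0, 0, -48],
  [0.001, -0.103, 0, 0, 0, -56],
  [0.001, -0.103, 0, 0, 0, -64],
  [0.001, -0.103, 0.01, 0, 0, -72],
  [0.001, -0.103, 0.03, 0, 0, -80],
  [0.001, -0.103, 0.06, 0, 0, -88],
  [0.001, -0.103, 0.072, 0, 0, -96],
  [0.001, -0.103, 0.072, 0, 0, -104],
  [0.001, -0.103, 0.072, 0, 0, -112],
  [0.001, -0.103, 0.072, 0, 0, -113],
  [0.001, -0.103, 0.072, 0, 0, -113],
  [0.001, -0.103, 0.072, 0, 0, -113],
], fingers=0.3)

```text
clock: 10.35
ee_pos: [447.3, 237.9, 144.6]
ee_rot: [-0.376, 0.927, -0.0, -0.001]
contact_force: [-1.0, 0.2, 0.6]
width: 0.702
finger_force: 0.0
```

```bash
python3 - <<'E'
from blob import *
print(manip.read_state()["ee_pos"],manip.read_state()["ee_rot"])
# bright-only blue: top face
blobs("wrist",lo=(100,120,110),view="pics/w5.png");blobs("wrist")
E
```

```text
[447.31974179 237.86037967 144.59231685] [-3.75900917e-01  9.26659554e-01 -7.80263521e-05 -7.52502320e-04]
wrist ctr [518.6 363.2] size [27.9 50.8] yaw 114.8 px [299. 335.]
wrist ctr [450.3 238. ] size [62.3 28.1] yaw 45.0 px [254. 200.]
wrist ctr [512.  356.1] size [46.8 62.1] yaw 112.6 px [296. 327.]
wrist ctr [448.3 236.5] size [67.6 29.2] yaw 44.1 px [254. 197.]
```

View pics/w5.png

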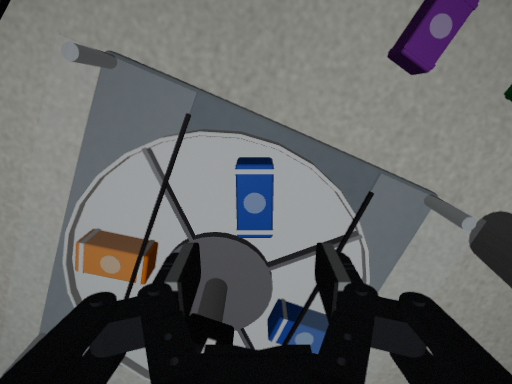

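>>> jog_arm([
  [-0.002, -0.002, 0.04, 0, 0, 0],
  [-0.002, -0.002, 0.08, 0, 0, 0],
  [-0.002, -0.002, 0.105, 0, 0, 0],
  [-0.002, -0.002, 0.113, 0, 0, 0],
  [-0.002, -0.002, 0.113, 0, 0, 0],
  [-0.002, -0.002, 0.113, 0, 0, 0],
])

```text
clock: 11.05
ee_pos: [451.7, 238.7, 33.6]
ee_rot: [-0.377, 0.926, 0.0, 0.001]
contact_force: [-0.4, 0.3, 0.4]
width: 0.698
finger_force: 0.0
```

>>> jog_arm([
  [0, 0, 0, 0, 0, 0],
  [0, 0, 0, 0, 0, 0],
  [0, 0, 0, 0, 0, 0],
  [0, 0, 0, 0, 0, 0],
  [0, 0, 0, 0, 0, 0],
  [0, 0, -0.05, 0, 0, 0],
  [0, 0, -0.1, 0, 0, 0],
  [0, 0, -0.15, 0, 0, 0],
  [0, 0, -0.15, 0, 0, 0],
  [0, 0, -0.15, 0, 0, 0],
], fingers=1, force=60)

```text
clock: 12.05
ee_pos: [451.5, 238.6, 184.0]
ee_rot: [-0.377, 0.926, 0.0, 0.002]
contact_force: [-1.0, -0.5, -1.3]
width: 0.338
finger_force: 59.6
```

>>> jog_arm([
  [0.028, -0.029, 0, 0, 0, 4],
  [0.056, -0.058, 0, 0, 0, 8],
  [0.084, -0.087, 0, 0, 0, 12],
  [0.112, -0.116, 0, 0, 0, 16],
  [0.14, -0.145, 0, 0, 0, 20],
  [0.168, -0.174, 0, 0, 0, 24],
  [0.196, -0.203, 0, 0, 0, 28],
  [0.224, -0.232, 0, 0, 0, 32],
  [0.252, -0.261, 0, 0, 0, 36],
  [0.28, -0.29, 0, 0, 0, 40.3],
  [0.308, -0.319, 0, 0, 0, 40.3],
  [0.3186, -0.3304, 0, 0, 0, 40.3],
  [0.3186, -0.3304, 0, 0, 0, 40.3],
  [0.3186, -0.3304, 0, 0, 0, 40.3],
], force=80)

```text
clock: 13.45
ee_pos: [452.1, -220.0, 180.7]
ee_rot: [-0.034, 0.999, 0.001, -0.001]
contact_force: [-0.0, -1.0, -0.6]
width: 0.336
finger_force: 83.4
```

```bash
cat > pads.py <<'E'
from blob import *
import sys
s=manip.read_state();print(np.round(s["ee_pos"],1),"yaw",R.from_quat(s["ee_rot"]).as_matrix()[:2,1],s["width"])
c=cams.calibration("wrist");im=cams.capture("wrist");cv2.imwrite(sys.argv[1],im[:,:,::-1])
m=cv2.inRange(cv2.cvtColor(im,cv2.COLOR_RGB2HSV),(50,90,60),(90,255,255))
n,l,st,ce=cv2.connectedComponentsWithStats(m)
for i in range(1,n):
    if st[i,4]>30: print(st[i,4],ce[i].round(1),ray("wrist",[ce[i]],50,c).round(1))
E
python3 pads.py pics/w6.png
```

```text
[ 452.1 -220.   180.7] yaw [-0.06894211  0.99761763] 0.33564756623875674
55 [435.3 147.6] [[404.  -56.7  50. ]]
147 [255.9 185.6] [[ 452.1 -220.3   50. ]]
207 [329.9 188.4] [[ 450.1 -149.5   50. ]]
96 [325.7 271.7] [[ 541.1 -140.7   50. ]]
```

View pics/w6.png

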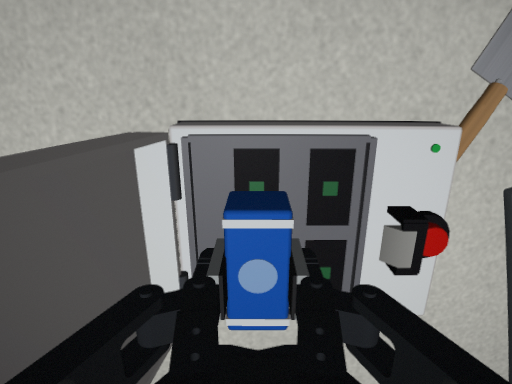

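The cartridge is held straight above pad (453,-220), so I'm lowering it and releasing it.

>>> jog_arm([
  [-0.001, 0, 0.04, 0, 0, 0],
  [-0.001, 0, 0.08, 0, 0, 0],
  [-0.001, 0, 0.11, 0, 0, 0],
  [-0.001, 0, 0.12, 0, 0, 0],
  [-0.001, 0, 0.1245, 0, 0, 0],
  [-0.001, 0, 0.1245, 0, 0, 0],
  [-0.001, 0, 0.1245, 0, 0, 0],
])

```text
clock: 14.2
ee_pos: [455.5, -221.1, 59.4]
ee_rot: [-0.035, 0.999, -0.001, 0.001]
contact_force: [-0.7, 0.6, -0.4]
width: 0.333
finger_force: 83.5
```

>>> jog_arm([
  [0, 0, 0, 0, 0, 0],
  [0, 0, 0, 0, 0, 0],
  [0, 0, 0, 0, 0, 0],
  [0, 0, -0.03, 0, 0, 0],
  [0, 0, -0.08, 0, 0, 0],
  [0, 0, -0.13, 0, 0, 0],
  [0, 0, -0.17, 0, 0, 0],
  [0, 0, -0.17, 0, 0, 0],
], fingers=0.4)

```text
clock: 15.0
ee_pos: [457.5, -222.6, 234.9]
ee_rot: [-0.035, 0.999, -0.003, 0.006]
contact_force: [0.7, -0.2, 0.7]
width: 0.603
finger_force: 0.0
```

```bash
python3 - <<'E'
from blob import *
print(manip.read_state()["ee_pos"],manip.read_state()["ee_rot"])
blobs("wrist",z=80,lo=(100,120,90))
E
```

```text
[ 457.52469551 -222.58918139  234.8680929 ] [-0.03452216  0.99938105 -0.00316731  0.00597557]
wrist ctr [ 453.2 -220.4] size [63.4 28.8] yaw 3.3 px [260. 172.]
```

>>> jog_arm([
  [-0.011, 0.045, 0, 0, 0, -2],
  [-0.022, 0.09, 0, 0, 0, -4],
  [-0.034, 0.135, 0, 0, 0, -6],
  [-0.045, 0.18, 0, 0, 0, -8],
  [-0.056, 0.225, 0, 0, 0, -10],
  [-0.067, 0.27, 0, 0, 0, -12],
  [-0.079, 0.315, 0, 0, 0, -14],
  [-0.09, 0.36, 0, 0, 0, -16],
  [-0.101, 0.405, 0, 0, 0, -17],
  [-0.112, 0.45, 0, 0, 0, -17],
  [-0.122, 0.4905, 0, 0, 0, -17],
  [-0.122, 0.4905, 0, 0, 0, -17],
  [-0.122, 0.4905, 0, 0, 0, -17],
], fingers=0)

```text
clock: 16.35
ee_pos: [540.9, 277.4, 225.5]
ee_rot: [-0.183, 0.983, -0.001, -0.002]
contact_force: [-0.8, -0.1, 0.3]
width: 0.999
finger_force: 0.0
```

```bash
python3 - <<'E'
from blob import *
s=manip.read_state();print(s["ee_pos"],R.from_quat(s["ee_rot"]).as_matrix()[:2,1])
blobs("wrist",lo=(100,120,90),view="pics/w7.png")
print(proj("wrist",[(545.3,275.3,130)]))
E
```

```text
[540.87498008 277.40331753 225.50898927] [-0.35975009  0.93304833]
wrist ctr [635.7 315.9] size [28.8 62.4] yaw 118.4 px [258. 260.]
wrist ctr [516.6 368.6] size [28.8 62.2] yaw 112.9 px [343. 185.]
[[253.38189145 200.86379443]]
```

View pics/w7.png

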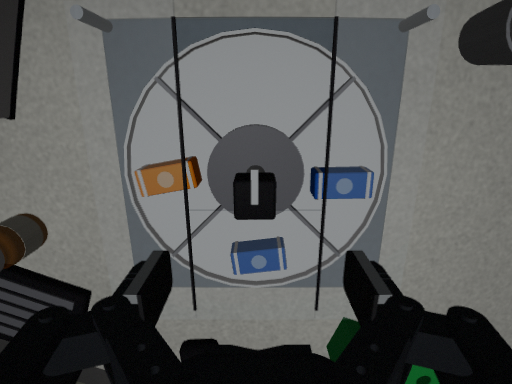

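>>> jog_arm([
  [-0.0035, -0.0035, 0.03, 0, 0, 0],
  [-0.0035, -0.0035, 0.07, 0, 0, 0],
  [-0.0035, -0.0035, 0.11, 0, 0, 0],
  [-0.0035, -0.0035, 0.127, 0, 0, 0],
  [-0.0035, -0.0035, 0.127, 0, 0, 0],
  [-0.0035, -0.0035, 0.127, 0, 0, 0],
])

```text
clock: 17.0
ee_pos: [546.6, 273.6, 101.3]
ee_rot: [-0.181, 0.983, -0.0, -0.0]
contact_force: [-0.1, -0.2, 0.7]
width: 1.006
finger_force: 0.0
```

>>> jog_arm([
  [0, 0, 0, 0, 0, 0],
  [0, 0, 0, 0, 0, 0],
  [0, 0, 0, 0, 0, 0],
  [0, 0, 0, 0, 0, 0],
  [0, 0, 0, 0, 0, 0],
  [0, 0, 0, 0, 0, -6],
  [0, 0, 0, 0, 0, -12],
  [0, 0, 0, 0, 0, -18],
  [0, 0, 0, 0, 0, -24],
  [0, 0, 0, 0, 0, -30],
  [0, 0, 0, 0, 0, -36],
  [0, 0, 0, 0, 0, -42],
  [0, 0, 0, 0, 0, -48],
  [0, 0, 0, 0, 0, -54],
  [0, 0, 0, 0, 0, -60],
  [0, 0, 0, 0, 0, -66],
  [0, 0, 0, 0, 0, -72],
  [0, 0, 0, 0, 0, -78],
  [0, 0, 0, 0, 0, -84],
  [0, 0, 0, 0, 0, -91],
], fingers=1, force=50)

```text
clock: 19.0
ee_pos: [544.0, 277.8, 102.5]
ee_rot: [0.831, -0.556, -0.003, -0.001]
contact_force: [-8.6, 6.3, 9.3]
width: 0.415
finger_force: 53.7
```

>>> jog_arm([
  [0, 0, 0, 0, 0, 0],
  [0, 0, 0, 0, 0, 0],
])

```text
clock: 19.2
ee_pos: [544.0, 277.8, 102.5]
ee_rot: [0.83, -0.558, -0.003, -0.001]
contact_force: [-6.9, 5.8, 9.6]
width: 0.412
finger_force: 53.7
```

>>> jog_arm([
  [0, 0, 0, 0, 0, 0],
  [0, 0, 0, 0, 0, 0],
  [0, 0, 0, 0, 0, 0],
  [0, 0, 0, 0, 0, 0],
  [0, 0, -0.05, 0, 0, 0],
  [0, 0, -0.1, 0, 0, 0],
  [0, 0, -0.12, 0, 0, 0],
  [0, 0, -0.12, 0, 0, 0],
], fingers=0)

```text
clock: 20.0
ee_pos: [548.9, 275.7, 225.7]
ee_rot: [0.829, -0.56, 0.002, -0.004]
contact_force: [-0.3, 0.8, -0.1]
width: 0.998
finger_force: 0.0
```

```bash
python3 - <<'E'
from blob import *
s=manip.read_state();print(s["ee_pos"],R.from_quat(s["ee_rot"]).as_matrix()[:2,1],s["joint_pos"])
blobs("wrist",lo=(100,120,90))
E
```

```text
[548.90034348 275.69486246 225.69526756] [-0.9275544  -0.37357468] [ 4.65608983e-01  4.67486677e-01  3.17711369e-01  1.41180530e+00
 -3.01422889e-04 -1.48806766e+00]
wrist ctr [503.2 367.3] size [62.3 28.8] yaw 29.3 px [265. 259.]
wrist ctr [452.6 247.5] size [62.6 28.9] yaw 23.6 px [351. 183.]
```

>>> jog_arm([
  [-0.002, 0.02, 0, 0, 0, 8],
  [-0.004, 0.04, 0, 0, 0, 16],
  [-0.006, 0.06, 0, 0, 0, 24],
  [-0.008, 0.08, 0, 0, 0, 32],
  [-0.01, 0.1, 0, 0, 0, 40],
  [-0.01, 0.1, 0, 0, 0, 48],
  [-0.01, 0.1, 0.0, 0, 0, 56],
  [-0.01, 0.1, 0.02, 0, 0, 64],
  [-0.01, 0.1, 0.05, 0, 0, 72],
  [-0.01, 0.1, 0.08, 0, 0, 80],
  [-0.01, 0.1, 0.085, 0, 0, 88.3],
  [-0.01, 0.1, 0.085, 0, 0, 88.3],
  [-0.01, 0.1, 0.085, 0, 0, 88.3],
  [-0.01, 0.1, 0.085, 0, 0, 88.3],
], fingers=0.3)

```text
clock: 21.45
ee_pos: [450.3, 246.9, 136.1]
ee_rot: [-0.206, 0.979, 0.0, 0.0]
contact_force: [0.9, -0.1, 0.3]
width: 0.699
finger_force: 0.0
```

```bash
python3 - <<'E'
from blob import *
s=manip.read_state();M=R.from_quat(s["ee_rot"]);print(s["ee_pos"],M.as_matrix()[:2,1])
blobs("wrist",lo=(100,120,110))
print(to_tool([452.6,247.5,33]))
E
```

```text
[450.26749006 246.87592638 136.07308787] [-0.40315764  0.91513055]
wrist ctr [476.7 362.5] size [12.2 11.2] yaw 31.1 px [368. 279.]
wrist ctr [452.7 247.4] size [61.9 28.4] yaw 23.8 px [256. 205.]
[-0.0021 -0.0004  0.1033]
```

>>> jog_arm([
  [-0.002, 0, 0.04, 0, 0, 0],
  [-0.002, 0, 0.08, 0, 0, 0],
  [-0.002, 0, 0.1, 0, 0, 0],
  [-0.002, 0, 0.104, 0, 0, 0],
  [-0.002, 0, 0.104, 0, 0, 0],
  [-0.002, 0, 0.104, 0, 0, 0],
])

```text
clock: 22.1
ee_pos: [453.1, 248.4, 33.4]
ee_rot: [-0.205, 0.979, 0.0, 0.002]
contact_force: [0.2, -0.4, 1.0]
width: 0.7
finger_force: 0.0
```

>>> jog_arm([
  [0, 0, 0, 0, 0, 0],
  [0, 0, 0, 0, 0, 0],
  [0, 0, 0, 0, 0, 0],
  [0, 0, 0, 0, 0, 0],
  [0, 0, 0, 0, 0, 0],
  [0, 0, -0.05, 0, 0, 0],
  [0, 0, -0.1, 0, 0, 0],
  [0, 0, -0.15, 0, 0, 0],
  [0, 0, -0.15, 0, 0, 0],
  [0, 0, -0.15, 0, 0, 0],
], fingers=1, force=80)

```text
clock: 23.1
ee_pos: [452.8, 248.2, 183.8]
ee_rot: [-0.205, 0.979, 0.001, 0.002]
contact_force: [-0.3, -0.3, -2.1]
width: 0.333
finger_force: 79.0
```

>>> jog_arm([
  [0.009, -0.042, 0, 0, 0, 2],
  [0.018, -0.084, 0, 0, 0, 4],
  [0.027, -0.126, 0, 0, 0, 6],
  [0.036, -0.168, 0, 0, 0, 8],
  [0.045, -0.21, 0, 0, 0, 10],
  [0.054, -0.252, 0, 0, 0, 12],
  [0.063, -0.294, 0, 0, 0, 14],
  [0.072, -0.336, 0, 0, 0, 16],
  [0.082, -0.378, 0, 0, 0, 18],
  [0.091, -0.42, 0, 0, 0, 19.7],
  [0.0997, -0.4612, 0, 0, 0, 19.7],
  [0.0997, -0.4612, 0, 0, 0, 19.7],
  [0.0997, -0.4612, 0, 0, 0, 19.7],
  [0.0997, -0.4612, 0, 0, 0, 19.7],
])

```text
clock: 24.5
ee_pos: [544.5, -213.7, 180.3]
ee_rot: [-0.035, 0.999, 0.001, -0.001]
contact_force: [0.5, 0.5, -0.1]
width: 0.333
finger_force: 79.2
```

```bash
python3 pads.py pics/w8.png; python3 - <<'E'
from h import *
print(to_tool([546.5,-214.5,56]))
E
```

```text
[ 544.5 -213.7  180.3] yaw [-0.06985549  0.99755551] 0.33293798483404097
77 [454.1  37.6] [[403.4 -56.6  50. ]]
278 [337.9  84.9] [[ 449.2 -149.6   50. ]]
199 [256.2 186.9] [[ 545.8 -213.7   50. ]]
215 [330.3 187.4] [[ 541.3 -143.2   50. ]]
[-0.0018 -0.0014  0.1248]
```

View pics/w8.png

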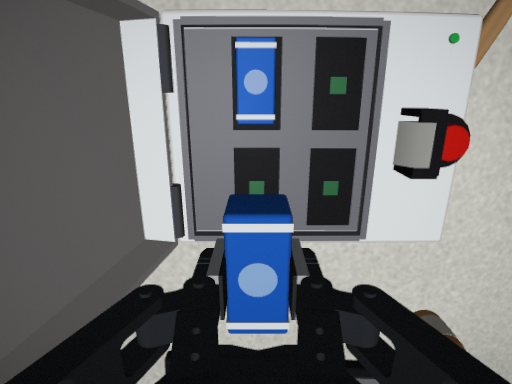

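The first cartridge is centred on its pad at px (256,82) and the second is held over its own. I'm lowering it.

>>> jog_arm([
  [-0.0015, -0.001, 0.04, 0, 0, 0],
  [-0.0015, -0.001, 0.08, 0, 0, 0],
  [-0.0015, -0.001, 0.11, 0, 0, 0],
  [-0.0015, -0.001, 0.12, 0, 0, 0],
  [-0.0015, -0.001, 0.124, 0, 0, 0],
  [-0.0015, -0.001, 0.124, 0, 0, 0],
  [-0.0015, -0.001, 0.124, 0, 0, 0],
  [-0.0015, -0.001, 0.124, 0, 0, 0],
])

```text
clock: 25.35
ee_pos: [548.5, -216.1, 59.7]
ee_rot: [-0.035, 0.999, -0.001, 0.002]
contact_force: [-0.1, 0.4, -0.4]
width: 0.339
finger_force: 79.2
```

>>> jog_arm([
  [0, 0, 0, 0, 0, 0],
  [0, 0, 0, 0, 0, 0],
  [0, 0, 0, 0, 0, 0],
  [0, 0, -0.03, 0, 0, 0],
  [0, 0, -0.08, 0, 0, 0],
  [0, 0, -0.13, 0, 0, 0],
  [0, 0, -0.17, 0, 0, 0],
  [0, 0, -0.17, 0, 0, 0],
], fingers=0.4)

```text
clock: 26.15
ee_pos: [550.6, -217.1, 235.5]
ee_rot: [-0.035, 0.999, -0.003, 0.006]
contact_force: [1.0, -1.1, 0.2]
width: 0.6
finger_force: 0.0
```

```bash
python3 - <<'E'
from blob import *
s=manip.read_state();M=R.from_quat(s["ee_rot"]);print(s["ee_pos"],M.as_matrix()[:2,1])
blobs("wrist",z=80,lo=(100,120,90))
print(to_tool([545.4,275.3,228]))
E
```

```text
[ 550.57983838 -217.13119715  235.54702973] [-0.06906771  0.99759403]
wrist ctr [ 547.1 -215.5] size [62.4 29.3] yaw 3.6 px [259. 172.]
wrist ctr [ 453.4 -220.6] size [62.1 29.4] yaw 4.0 px [261.  74.]
[-0.0302  0.491   0.0024]
```

>>> jog_arm([
  [-0.003, 0.045, 0, 0, 0, -2],
  [-0.006, 0.09, 0, 0, 0, -4],
  [-0.009, 0.135, 0, 0, 0, -6],
  [-0.012, 0.18, 0, 0, 0, -8],
  [-0.014, 0.225, 0, 0, 0, -10],
  [-0.017, 0.27, 0, 0, 0, -12],
  [-0.02, 0.315, 0, 0, 0, -14],
  [-0.023, 0.36, 0, 0, 0, -16],
  [-0.026, 0.405, 0, 0, 0, -17.9],
  [-0.029, 0.45, 0, 0, 0, -17.9],
  [-0.03, 0.491, 0, 0, 0, -17.9],
  [-0.03, 0.491, 0, 0, 0, -17.9],
  [-0.03, 0.491, 0, 0, 0, -17.9],
  [-0.03, 0.491, 0, 0, 0, -17.9],
], fingers=0)

```text
clock: 27.6
ee_pos: [542.6, 275.1, 226.6]
ee_rot: [-0.189, 0.982, -0.001, -0.001]
contact_force: [0.8, -0.2, -0.0]
width: 0.999
finger_force: 0.0
```

```bash
python3 - <<'E'
from blob import *
s=manip.read_state();M=R.from_quat(s["ee_rot"]);print(s["ee_pos"],M.as_matrix()[:2,1])
blobs("wrist",lo=(100,120,90),view="pics/w9.png")
print(to_tool([545.4,275.3,98]))
E
```

```text
[542.63343626 275.07889947 226.61658041] [-0.37179586  0.92831434]
wrist ctr [502.6 367.4] size [63.  28.8] yaw 29.5 px [351. 172.]
[-0.0027 -0.0003  0.129 ]
```

View pics/w9.png

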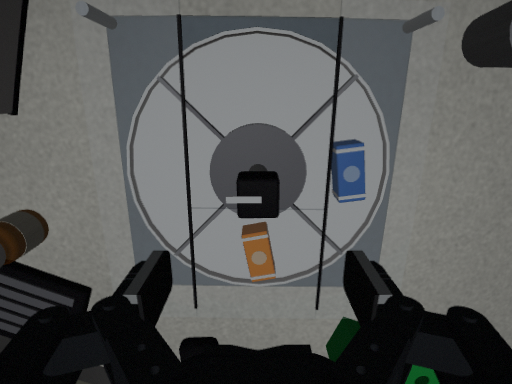

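The knob is aligned at px (258,195), with the last blue at (351,172) and the orange at (258,250). I'm gripping and turning +88°.

>>> jog_arm([
  [-0.002, 0, 0.03, 0, 0, 0],
  [-0.002, 0, 0.07, 0, 0, 0],
  [-0.002, 0, 0.11, 0, 0, 0],
  [-0.002, 0, 0.129, 0, 0, 0],
  [-0.002, 0, 0.129, 0, 0, 0],
  [-0.002, 0, 0.129, 0, 0, 0],
])

```text
clock: 28.25
ee_pos: [545.5, 275.8, 99.4]
ee_rot: [-0.189, 0.982, -0.0, 0.0]
contact_force: [1.0, -0.0, 1.1]
width: 1.003
finger_force: 0.0
```

>>> jog_arm([
  [0, 0, 0, 0, 0, 0],
  [0, 0, 0, 0, 0, 0],
  [0, 0, 0, 0, 0, 0],
  [0, 0, 0, 0, 0, 0],
  [0, 0, 0, 0, 0, 0],
  [0, 0, 0, 0, 0, -6],
  [0, 0, 0, 0, 0, -12],
  [0, 0, 0, 0, 0, -18],
  [0, 0, 0, 0, 0, -24],
  [0, 0, 0, 0, 0, -30],
  [0, 0, 0, 0, 0, -36],
  [0, 0, 0, 0, 0, -42],
  [0, 0, 0, 0, 0, -48],
  [0, 0, 0, 0, 0, -54],
  [0, 0, 0, 0, 0, -60],
  [0, 0, 0, 0, 0, -66],
  [0, 0, 0, 0, 0, -72],
  [0, 0, 0, 0, 0, -78],
  [0, 0, 0, 0, 0, -84],
  [0, 0, 0, 0, 0, -88],
], fingers=1, force=50)

```text
clock: 30.25
ee_pos: [544.4, 277.2, 100.3]
ee_rot: [0.82, -0.573, -0.0, -0.0]
contact_force: [-5.0, -2.0, 7.2]
width: 0.414
finger_force: 54.2
```

>>> jog_arm([
  [0, 0, 0, 0, 0, 0],
  [0, 0, 0, 0, 0, 0],
])

```text
clock: 30.45
ee_pos: [544.4, 277.2, 100.3]
ee_rot: [0.819, -0.574, -0.0, -0.0]
contact_force: [-3.6, -1.4, 8.2]
width: 0.411
finger_force: 54.3
```

>>> jog_arm([
  [0, 0, 0, 0, 0, 0],
  [0, 0, 0, 0, 0, 0],
  [0, 0, 0, 0, 0, 0],
  [0, 0, 0, 0, 0, 0],
  [0, 0, -0.05, 0, 0, 0],
  [0, 0, -0.1, 0, 0, 0],
  [0, 0, -0.12, 0, 0, 0],
  [0, 0, -0.12, 0, 0, 0],
], fingers=0)

```text
clock: 31.25
ee_pos: [547.3, 278.1, 223.7]
ee_rot: [0.818, -0.575, 0.002, -0.004]
contact_force: [0.3, 0.6, 0.1]
width: 1.002
finger_force: 0.0
```

```bash
python3 - <<'E'
from blob import *
s=manip.read_state();print(s["ee_pos"],R.from_quat(s["ee_rot"]).as_matrix()[:2,1],s["joint_pos"])
blobs("wrist",lo=(100,120,90))
print(to_tool([452.6,247.5,140]))
E
```

```text
[547.2711963  278.11817534 223.67528435] [-0.94045085 -0.33980669] [ 4.70135729e-01  4.67280443e-01  3.12181837e-01  1.40647266e+00
  8.69986168e-05 -1.44739224e+00]
wrist ctr [451.7 239.2] size [28.3 62.6] yaw 117.3 px [356. 170.]
[-0.0035  0.0985  0.0804]
```

>>> jog_arm([
  [0.001, 0.03, 0, 0, 0, -4],
  [0.002, 0.06, 0, 0, 0, -7.4],
  [0.004, 0.09, 0.01, 0, 0, -7.4],
  [0.004, 0.103, 0.04, 0, 0, -7.4],
  [0.004, 0.103, 0.08, 0, 0, -7.4],
  [0.004, 0.103, 0.085, 0, 0, -7.4],
  [0.004, 0.103, 0.085, 0, 0, -7.4],
  [0.004, 0.103, 0.085, 0, 0, -7.4],
], fingers=0.4)

```text
clock: 32.1
ee_pos: [450.3, 238.6, 134.6]
ee_rot: [0.854, -0.521, 0.0, -0.0]
contact_force: [0.1, 0.1, 0.8]
width: 0.602
finger_force: 0.0
```

```bash
python3 - <<'E'
from blob import *
s=manip.read_state();M=R.from_quat(s["ee_rot"]);print(s["ee_pos"],M.as_matrix()[:2,1],np.degrees(np.arctan2(*M.as_matrix()[[1,0],1])))
blobs("wrist",lo=(100,120,110))
print(to_tool([451.7,239.2,33]))
E
```

```text
[450.34167421 238.5783411  134.56040864] [-0.88889734 -0.4581054 ] -152.73506619815882
wrist ctr [451.4 239.3] size [29.1 61.8] yaw 117.1 px [256. 201.]
[ 1.000e-04 -7.000e-04  1.021e-01]
```

>>> jog_arm([
  [0, -0.001, 0.04, 0, 0, 0],
  [0, -0.001, 0.08, 0, 0, 0],
  [0, -0.001, 0.098, 0, 0, 0],
  [0, -0.001, 0.102, 0, 0, 0],
  [0, -0.001, 0.102, 0, 0, 0],
  [0, -0.001, 0.102, 0, 0, 0],
])

```text
clock: 32.75
ee_pos: [452.1, 239.5, 33.7]
ee_rot: [0.854, -0.52, 0.001, -0.002]
contact_force: [0.3, -0.7, -0.2]
width: 0.596
finger_force: 0.0
```

>>> jog_arm([
  [0, 0, 0, 0, 0, 0],
  [0, 0, 0, 0, 0, 0],
  [0, 0, 0, 0, 0, 0],
  [0, 0, 0, 0, 0, 0],
  [0, 0, 0, 0, 0, 0],
  [0, 0, -0.05, 0, 0, 0],
  [0, 0, -0.1, 0, 0, 0],
  [0, 0, -0.15, 0, 0, 0],
  [0, 0, -0.15, 0, 0, 0],
  [0, 0, -0.15, 0, 0, 0],
], fingers=1, force=80)

```text
clock: 33.75
ee_pos: [451.4, 239.2, 184.0]
ee_rot: [0.854, -0.52, 0.001, -0.002]
contact_force: [-0.4, 0.4, -1.2]
width: 0.337
finger_force: 79.2
```

>>> jog_arm([
  [0.025, 0.013, 0, 0, 0, 8],
  [0.05, 0.026, 0, 0, 0, 16],
  [0.075, 0.039, 0, 0, 0, 24],
  [0.1, 0.052, 0, 0, 0, 32],
  [0.125, 0.065, 0, 0, 0, 40],
  [0.15, 0.078, 0, 0, 0, 48],
  [0.175, 0.091, 0, 0, 0, 56],
  [0.2, 0.104, 0, 0, 0, 64],
  [0.225, 0.117, 0, 0, 0, 72],
  [0.25, 0.13, 0, 0, 0, 80],
  [0.275, 0.143, 0, 0, 0, 88],
  [0.3, 0.156, 0, 0, 0, 96],
  [0.325, 0.169, 0, 0, 0, 104],
  [0.345, 0.18, 0, 0, 0, 112],
  [0.345, 0.18, 0, 0, 0, 113.3],
  [0.345, 0.18, 0, 0, 0, 113.3],
  [0.345, 0.18, 0, 0, 0, 113.3],
])

```text
clock: 35.45
ee_pos: [447.7, -149.6, 180.8]
ee_rot: [-0.036, 0.999, 0.001, -0.001]
contact_force: [-0.1, -0.1, -1.2]
width: 0.335
finger_force: 79.1
```

```bash
python3 pads.py pics/w10.png; python3 - <<'E'
from blob import *
print(to_tool([449.7,-149.8,56]))
blobs("wrist",z=80,lo=(100,120,90))
E
```

```text
[ 447.7 -149.6  180.8] yaw [-0.07116863  0.99746355] 0.3346517369238198
60 [360.2 147. ] [[404.3 -57.1  50. ]]
179 [256.  186.5] [[ 448.7 -150.    50. ]]
[-0.0019 -0.0005  0.1251]
wrist ctr [ 590.5 -138.8] size [ 3.9 58.6] yaw 94.1 px [257. 329.]
wrist ctr [ 533.1 -216.7] size [33.9 28.9] yaw 4.3 px [176. 273.]
wrist ctr [ 529.7 -142.8] size [98.4 60.2] yaw 3.9 px [257. 274.]
wrist ctr [ 467.6 -147.1] size [ 8.5 59. ] yaw 94.1 px [258. 217.]
wrist ctr [ 453.2 -220.8] size [63.2 29.4] yaw 3.7 px [173. 193.]
```

View pics/w10.png

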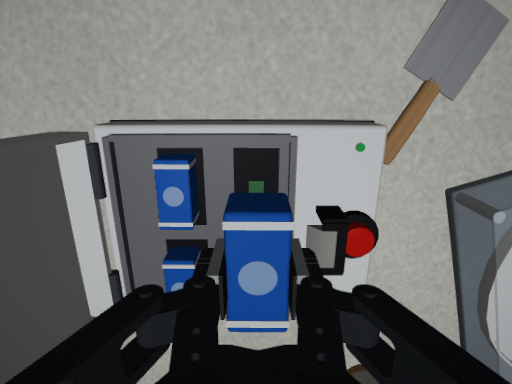

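The third cartridge is held over its pad (mark at px (256,187)) and the other two are in place. I'm lowering it.

>>> jog_arm([
  [-0.001, 0, 0.04, 0, 0, 0],
  [-0.001, 0, 0.08, 0, 0, 0],
  [-0.001, 0, 0.11, 0, 0, 0],
  [-0.001, 0, 0.12, 0, 0, 0],
  [-0.001, 0, 0.1245, 0, 0, 0],
  [-0.001, 0, 0.1245, 0, 0, 0],
  [-0.001, 0, 0.1245, 0, 0, 0],
  [-0.001, 0, 0.1245, 0, 0, 0],
])

```text
clock: 36.35
ee_pos: [450.8, -150.8, 58.8]
ee_rot: [-0.035, 0.999, -0.001, 0.002]
contact_force: [-0.4, 1.3, 0.6]
width: 0.337
finger_force: 79.1
```

>>> jog_arm([
  [0, 0, 0, 0, 0, 0],
  [0, 0, 0, 0, 0, 0],
  [0, 0, 0, 0, 0, 0],
  [0, 0, -0.03, 0, 0, 0],
  [0, 0, -0.08, 0, 0, 0],
  [0, 0, -0.13, 0, 0, 0],
  [0, 0, -0.18, 0, 0, 0],
  [0, 0, -0.23, 0, 0, 0],
  [0, 0, -0.27, 0, 0, 0],
  [0, 0, -0.27, 0, 0, 0],
], fingers=0.4)

```text
clock: 37.35
ee_pos: [451.9, -151.3, 333.9]
ee_rot: [-0.035, 0.999, -0.002, 0.006]
contact_force: [1.2, -0.6, -0.7]
width: 0.6
finger_force: 0.0
```

```bash
python3 - <<'E'
from blob import *
s=manip.read_state();M=R.from_quat(s["ee_rot"]);print(s["ee_pos"],M.as_matrix()[:2,1],s["joint_pos"])
blobs("wrist",z=80,lo=(100,120,90),view="pics/w11.png")
for q in("sample1",):
  a=cams.capture("scene");cv2.imwrite("pics/s11.png",a[:,:,::-1])
E
```

```text
[ 451.91319384 -151.32375978  333.87197183] [-0.06911907  0.99759682] [-3.23120019e-01  1.63213808e-01  1.71634986e-01  1.56662315e+00
  6.02844831e-06 -3.92323000e-01]
wrist ctr [ 547.  -215.6] size [62.5 29.4] yaw 4.0 px [208. 219.]
wrist ctr [ 449.4 -149.9] size [62.4 29.1] yaw 3.4 px [259. 155.]
wrist ctr [ 452.9 -220.8] size [62.2 29.3] yaw 3.8 px [206. 154.]
```

All three sit on their pads, within about 1 mm. Now the lid: I'll go over it with the fingers shut, come down behind its outer face and push it round.

>>> jog_arm([
  [-0.02, -0.04, 0, 0, 0, 0],
  [-0.043, -0.08, 0, 0, 0, 0],
  [-0.043, -0.12, 0, 0, 0, 0],
  [-0.043, -0.16, 0, 0, 0, 0],
  [-0.043, -0.2, 0, 0, 0, 0],
  [-0.043, -0.24, 0, 0, 0, 0],
  [-0.043, -0.262, 0, 0, 0, 0],
  [-0.043, -0.262, 0, 0, 0, 0],
  [-0.043, -0.262, 0, 0, 0, 0],
  [-0.043, -0.262, 0.04, 0, 0, 0],
  [-0.043, -0.262, 0.08, 0, 0, 0],
  [-0.043, -0.262, 0.115, 0, 0, 0],
  [-0.043, -0.262, 0.115, 0, 0, 0],
  [-0.043, -0.262, 0.115, 0, 0, 0],
], fingers=1)

```text
clock: 38.85
ee_pos: [510.4, -407.4, 212.6]
ee_rot: [-0.035, 0.999, 0.001, -0.001]
contact_force: [-0.1, -0.6, 0.2]
width: 0.001
finger_force: 0.0
```

```bash
python3 - <<'E'
from h import *
s=manip.read_state();M=R.from_quat(s["ee_rot"]).as_matrix();print(s["ee_pos"],M[:2,1],M[2],s["joint_pos"],s["contact_force"])
d=np.array(s["ee_pos"])[:2]-[495.4,-152.3];print("reader y",d@[-.068,.998],"x",d@[.998,.068])
a=cams.capture("scene");cv2.imwrite("pics/s12.png",cv2.resize(a[40:260,60:360,::-1],(800,586)))
E
```

```text
[ 510.36113281 -407.41670566  212.61049717] [-0.07063823  0.9975013 ] [ 0.00108821  0.00118084 -0.99999871] [-6.73758946e-01  5.65255754e-01  4.43085979e-01  1.45022699e+00
  1.31119781e-04 -7.44456847e-01] [-0.11068579 -0.63072763  0.19956389]
reader y -255.62382927736525 x -2.416725443372989
```

View pics/s12.png

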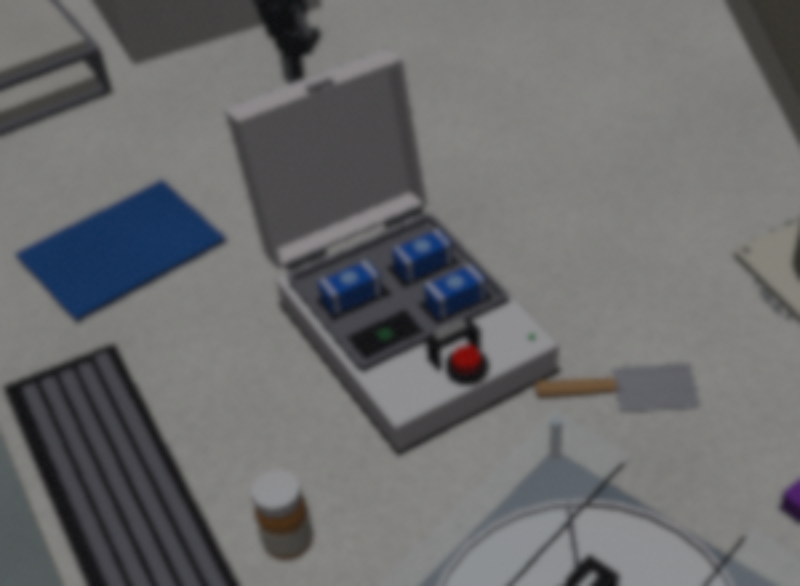

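The three blues are on their pads with the lid open, and the gripper is behind the middle of the lid at px (290,60). I'm pushing it round now.

>>> jog_arm([
  [-0.002, 0.026, -0.002, 0, 0, 0],
  [-0.002, 0.045, -0.005, 0, 0, 0],
  [-0.002, 0.06, -0.009, 0, 0, 0],
  [-0.002, 0.076, -0.011, 0, 0, 0],
  [-0.002, 0.091, -0.013, 0, 0, 0],
  [-0.002, 0.106, -0.015, 0, 0, 0],
  [-0.002, 0.122, -0.016, 0, 0, 0],
  [-0.002, 0.138, -0.014, 0, 0, 0],
  [-0.002, 0.154, -0.01, 0, 0, 0],
  [-0.002, 0.17, -0.005, 0, 0, 0],
  [-0.002, 0.182, 0, 0, 0, 0],
  [-0.002, 0.195, 0.006, 0, 0, 0],
  [-0.002, 0.207, 0.013, 0, 0, 0],
  [-0.002, 0.218, 0.021, 0, 0, 0],
])

```text
clock: 40.3
ee_pos: [497.0, -190.3, 190.6]
ee_rot: [-0.035, 0.999, 0.0, -0.0]
contact_force: [0.1, -1.1, -0.1]
width: 0.003
finger_force: 0.7
```

>>> jog_arm([
  [0, 0.01, 0.009, 0, 0, 0],
  [0, 0.02, 0.018, 0, 0, 0],
  [0, 0.03, 0.029, 0, 0, 0],
  [0, 0.04, 0.044, 0, 0, 0],
  [0, 0.048, 0.054, 0, 0, 0],
  [0, 0.056, 0.064, 0, 0, 0],
  [0, 0.062, 0.072, 0, 0, 0],
  [0, 0.066, 0.079, 0, 0, 0],
  [0, 0.068, 0.082, 0, 0, 0],
  [0, 0.068, 0.082, 0, 0, 0],
])

```text
clock: 41.3
ee_pos: [492.9, -124.1, 109.7]
ee_rot: [-0.034, 0.999, -0.001, 0.0]
contact_force: [-0.1, -2.1, 2.8]
width: 0.001
finger_force: 1.3
```

Contact holds at 2.8 N. I'm pressing down to latch it.

>>> jog_arm([
  [0, 0.004, 0.003, 0, 0, 0],
  [0, 0.006, 0.006, 0, 0, 0],
  [0, 0.006, 0.008, 0, 0, 0],
  [0, 0.006, 0.009, 0, 0, 0],
  [0, 0.006, 0.01, 0, 0, 0],
  [0, 0.006, 0.01, 0, 0, 0],
])

```text
clock: 41.9
ee_pos: [492.5, -116.4, 100.5]
ee_rot: [-0.035, 0.999, 0.001, 0.001]
contact_force: [-2.9, 2.1, 12.4]
width: 0.001
finger_force: 5.9
```

>>> jog_arm([
  [0, 0, 0.001, 0, 0, 0],
  [0, 0, 0.001, 0, 0, 0],
  [0, 0, 0.001, 0, 0, 0],
])

```text
clock: 42.2
ee_pos: [492.5, -116.3, 100.1]
ee_rot: [-0.035, 0.999, 0.001, 0.001]
contact_force: [-3.8, 2.9, 14.9]
width: 0.002
finger_force: 7.4
```

>>> jog_arm([
  [0, 0, -0.005, 0, 0, 0],
  [0, 0, -0.02, 0, 0, 0],
  [0, 0, -0.07, 0, 0, 0],
  [0, 0, -0.12, 0, 0, 0],
  [0, 0.05, -0.15, 0, 0, 0],
  [0, 0.1, -0.15, 0, 0, 0],
  [0, 0.1, -0.15, 0, 0, 0],
  [0, 0.1, -0.15, 0, 0, 0],
])

```text
clock: 43.0
ee_pos: [484.9, -16.1, 247.9]
ee_rot: [-0.036, 0.999, 0.0, -0.0]
contact_force: [-0.0, -0.2, -0.9]
width: 0.001
finger_force: 0.0
```

```bash
python3 - <<'E'
from h import *
a=cams.capture("scene");b=cams.capture("wrist")
cv2.imwrite("pics/f.png",np.hstack([cv2.resize(a[40:340,60:400],(400,353)),cv2.resize(b,(400,353))])[:,:,::-1])
E
```

```text
(no output)
```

View pics/f.png

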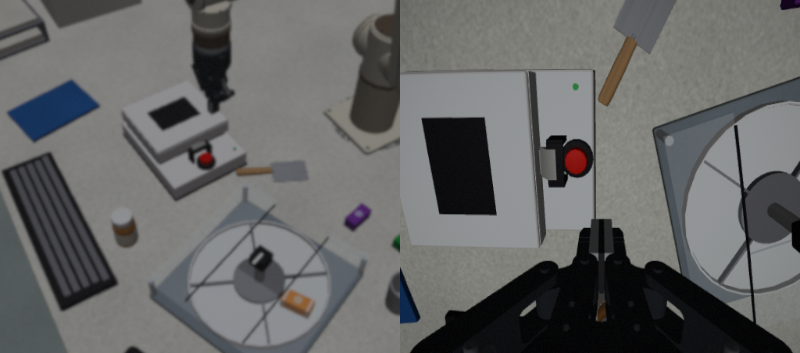

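The lid stays shut against its spring under the latch at (550,165), and the orange cartridge is on the carousel at (298,300). The arm is clear, so I'm handing in.

```bash
python3 -c "
from rig import manip
print(manip.close_job())"
```

```text
the job is handed in; nothing more can be done
None
```

The job is handed in: all three blue cartridges are on their own pads, the lid is shut and held by its latch, the orange cartridge is still on the carousel, and neither the jar nor the cup was touched; the hand-in returned no verdict.

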